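Stack two cell plates on the sloping fixture

ROBOT

A 7-joint arm with a two-finger parallel gripper is mounted at the origin on a cart in front of the work surface, level with it; the furniture and walls round the work are solid. World frame = base frame: x ahead of the robot, y to its left, z up, the work surface at z = 0. Lengths are in mm, angles in rad, forces in N, time in s.
With the tool pointing down it reaches from about 400 to 875 mm from the base axis. Payload 6.5 kg.
Tool frame: the origin (TCP) lies midway between the tips of the shut fingers; the grasp point (between the pads) lies manip.tcp_to_grasp behind it (manip.tcp_to_grasp is the distance from the TCP to the grasp point, in mm); z points along the fingers, y is the line along which they close (so a half turn about z gives the same grasp; the last joint's range is limited). The gripper opens to 88 mm and grips with 3 to 60 N. Pads are 18 mm wide; open, the fingers measure 123 mm over their backs; the gripper's body (75 mm by 187 mm) begins 45 mm behind the grasp point.
Start: joints at [1.163, 0.536, -0.004, 1.538, 0.003, 1.067, -0.071], TCP at [217.865, -612.393, 238.716] pointing down, gripper open.
Joint ranges: [-2.7, 2.7], [-0.37, 2.16], [-1.27, 1.26], [0.24, 2.4], [-1.31, 4.45], [0.19, 1.91], [-2.76, 2.76]. Speed limits (rad/s): [2.39, 2.39, 3.14, 3.14, 3.14, 3.14, 3.14].

INTERFACE

Orientations are given as a rotation vector (axis times angle).
In Python, from bench import manip gives the robot as it stands.
- The arm moves only by the tool send_rows, never from a script. Its argument "motion" is a list of rows, each an object with "slide": the shift along the world's x, y, z in mm, a list of three; "spin": the turn about the world's z in degrees; "fingers": the gripper's target within -1 to 1 (shut at 1, half-way at 0, fully open at -1). In form: [{"slide": [tx, ty, tz], "spin": spin, "fingers": fingers}, ...]. A call has 1 to 12 rows; each row shifts and turns the commanded pose from where the row before left it; what a row does not reach is not made up. A row lasts 1/10 s, in which the tool goes at most 50 mm and 8.59 degrees, less where a joint would pass 70% of its speed; a pose out of reach is approached as far as the arm can. A call is refused whole if a number of a shift passes 50 or a number of a turn 8.59, either way. A call with a gripper value outside its range is refused whole. The fingers move at their own pace and stop on an object; "newtons" is the grip in N (left out, the last holds). Time passes only in rows, so rows that do not move let the fingers close. It gives the time, the measured TCP pose, the force, the opening and the grip force at its end, in the units of the state.
- manip.state(): the state, without advancing time (a new reading comes with each control period).
- manip.get_image(name): name is "scene" or "top"; returns the picture (480x640x3 uint8, blue, green, red); there is no depth.
- manip.get_calibration(name): a dict with "camera_matrix" (3x3 intrinsics, pixels), "distortion" ([k1, k2, p1, p2, k3] as OpenCV has them; the pictures are not rectified), "xyz" and "orientation" of the camera in the world. Camera axes: x right, y down, z forward; pixel columns grow to the right and rows downward; lengths in mm; the calibration is good to about 2 mm. A picture is of the moment at which its call begins. get_calibration takes no time and is no camera call.
- manip.sign_off(): hands the job in; it is judged then, once.
The state is a dict: "time_s": time; "q": joint angles; "qd": joint speeds; "effort": joint torques, N m; "position": TCP position; "eef_rot": TCP orientation; "ft_force": force on the tool from outside, world axes, zero at the start; "moment": the same for the moment, N m; "opening": opening from 0.0 (shut) to 1.0 (fully open); "grasp_force": force on a finger pad.
Only numpy, scipy, OpenCV 4.12 (cv2) and the standard library are available. Lean on these libraries where they do the work, as an engineer would, in place of code of your own. Each camera call takes 0.05 s, during which the arm holds its last target. There are 200 camera calls.

TASK

Swing the cover of the sloping stacking fixture up and over past its balance point so that it stays open by itself. Then lay the thick end plate flat on the sloping deck, long side up the slope, with its short edge against the backstop at the foot, and lay the thinner grooved plate flat on top of it in the same way, both square on the deck and centred across it. Do not drop the plates, and leave the other things where they are.

Things in the scene. Friction and masses are not known exactly. Their poses are not given: they have to be found in the camera images.
- fixture: Fixed stacking fixture; origin at the underside of its grey foot plate (120 x 110 x 10 mm, reaching 80 mm to -x and 40 mm to +x of the origin). Its +x points up the slope in plan, +y to its left, z up; its low front faces -x. Deck on two uprights, and two hinge cheeks (y = +-47 mm, 6 mm thick, x = 6 to 32 mm, up to z = 149 mm).
- deck: White sloping deck, 30 degrees, 110 x 40 mm. Origin on its top surface at its foot, on the backstop's face, mid-width, 45 mm above the worktop. +x up the slope, y across, z the outward normal (leaning to the fixture's front). Backstop: wall at x = -8 to 0 mm, 50 mm wide, 30 mm high along z. No side walls; plates overhang the deck 7 mm each side, so fingers can pass beside it.
- cover (a joint): Angle of the aluminium cover (0.15 kg, hinge nearly free) about its hinge, parallel to the deck's y. 0 = closed: the sheet lies 42 mm above the deck, parallel to it. Grows as the handle end swings up and over, away from the fixture's front. Balances at about 2.0 rad; beyond, it falls open by itself to a stop at 2.44, below it falls shut.
- cover_bar (a point): Middle of the cover's handle: a round bar 10 mm thick, parallel to the deck's y, 72 mm between its two end arms, with a 45 mm open gap to the cover sheet. Moves with the cover; closed it is at deck x = -15, z = 62 mm. It circles the hinge at 131.5 mm radius; as seen from the hinge it lies 8.7 degrees above the sheet's plane. Its axes turn with the cover.
- cover_hinge (a point): Middle of the cover's hinge axis, at deck x = 115, y = 0, z = 42 mm; the axis is the deck's y axis.
- end_plate: Loose thick aluminium end plate 84 x 54 x 14 mm with four small dark discs near its corners and one in the middle, about 0.17 kg. Origin at the centre of its underside; x along the 84 mm length, y across the 54 mm width, z up. Starts flat on the worktop.
- flow_plate: Loose thinner steel flow plate 84 x 54 x 10 mm with dark parallel grooves along its top, about 0.14 kg. Origin at the centre of its underside; x along the 84 mm length, y across the 54 mm width, z up. Starts flat on the worktop.
- ptfe_tape: Bystander: small white tape reel lying flat, 48 mm across, 13 mm high; origin under its centre.
- push_fitting_2: Bystander: small standing black and blue tube fitting, 19 mm across, 32 mm high; origin under its centre.
- tape_roll_0: Bystander: black tape roll lying flat, 66 mm across, 18 mm high; origin under its centre.

How it is judged (in metres and radians):
On the way, in this order (a step that is already met when the one before it is completed fails the run):
1. the cover is open past its balance point (over 2.25 rad) (value of joint cover above 2.25 rad), for 0.3 s.
2. the end plate lies flat on the deck against the backstop, released, the cover still open (x of end_plate in the frame of deck between 0.037 and 0.0465 m and y of end_plate in the frame of deck between -0.009 and 0.009 m and z of end_plate in the frame of deck between -0.003 and 0.003 m and angle between the z axis of end_plate and the z axis of deck, either way round below 0.07 rad and angle between the x axis of end_plate and the x axis of deck, either way round below 0.12 rad and linear speed of end_plate below 0.02 m/s and contact force between the fingers and end_plate below 0.1 N and value of joint cover above 2.25 rad), for 0.3 s.
3. the flow plate lies flat on the end plate against the backstop, released (x of end_plate in the frame of deck between 0.037 and 0.0465 m and y of end_plate in the frame of deck between -0.009 and 0.009 m and z of end_plate in the frame of deck between -0.003 and 0.003 m and angle between the z axis of each of end_plate, flow_plate and the z axis of deck, either way round below 0.07 rad and angle between the x axis of each of end_plate, flow_plate and the x axis of deck, either way round below 0.12 rad and linear speed of each of end_plate, flow_plate below 0.02 m/s and x of flow_plate in the frame of deck between 0.037 and 0.0465 m and y of flow_plate in the frame of deck between -0.009 and 0.009 m and z of flow_plate in the frame of deck between 0.011 and 0.0175 m and contact force between the fingers and flow_plate below 0.1 N and value of joint cover above 2.25 rad), for 0.3 s.
At the end, for the whole second after the job is handed in: Cover open over 2.25 rad; end plate flat on the deck and flow plate flat on it (4 degrees), each with its short edge within 4 mm of the backstop, within 9 mm of the deck's centre line and 7 degrees of square; both at rest and released (value of joint cover above 2.25 rad and x of end_plate in the frame of deck between 0.037 and 0.0465 m and y of end_plate in the frame of deck between -0.009 and 0.009 m and z of end_plate in the frame of deck between -0.003 and 0.003 m and angle between the z axis of each of end_plate, flow_plate and the z axis of deck, either way round below 0.07 rad and angle between the x axis of each of end_plate, flow_plate and the x axis of deck, either way round below 0.12 rad and linear speed of each of end_plate, flow_plate below 0.02 m/s and x of flow_plate in the frame of deck between 0.037 and 0.0465 m and y of flow_plate in the frame of deck between -0.009 and 0.009 m and z of flow_plate in the frame of deck between 0.011 and 0.0175 m); the robot touches nothing.
It fails at once if a plate is dropped (over 0.5 m/s out of the fingers): end_plate (linear speed of end_plate above 0.5 m/s and contact force between the fingers and end_plate below 0.1 N).
It fails at once if a plate is dropped (over 0.5 m/s out of the fingers): flow_plate (linear speed of flow_plate above 0.5 m/s and contact force between the fingers and flow_plate below 0.1 N).
It fails at once if a bystander (tape reel, tube fitting, tape roll) is moved over 30 mm (distance of any of ptfe_tape, push_fitting_2, tape_roll_0 from where it was at the start of the episode above 0.03 m).
It also fails if it takes over 66 s, if anything falls off the work surface, if the arm or the gripper's body presses on something with over 40 N, if the wrist force passes 120 N, or if a joint passes its speed limit or range.

## Working session

There is one attempt and no reset: what is moved stays moved. The work goes in short steps, Python scripts to look and compute and a tool call to move; the robot and the scene stay as the last step left them, time stands still between calls to the robot, and variables do not carry over. Pictures are saved under pics/ and viewed, at most 10 in all, crops included, and the job is handed in when it is done.

Besides the shell and the picture viewer there is one more tool, called by a JSON object that holds its "method" and its "body", one argument or row to a line. send_rows: Moves the arm, as the interface text tells. Its arguments: {"type":"object","properties":{"motion":{"type":"array"},"newtons":{"type":"number"}},"required":["motion"]}

```bash
mkdir -p pics; ls
python3 - <<'E'
from bench import manip
import cv2
print(manip.state(), manip.tcp_to_grasp)
for n in("scene","top"):
    cv2.imwrite(f"pics/{n}0.png",manip.get_image(n)); print(n,manip.get_calibration(n))
E
```

```text
pics
{'time_s': 0.0, 'q': array([ 1.16278763,  0.53716756, -0.00441195,  1.53885697,  0.00259617,
        1.06728154, -0.07121393]), 'qd': array([ 0.00083227,  0.00051709,  0.00010976,  0.00096162, -0.00089561,
       -0.00118293,  0.00021916]), 'effort': array([ 7.09334108e-04, -5.70969343e+01,  9.91278067e-01, -2.51599467e+01,
       -5.61949471e-02,  1.80387968e-02,  1.46200896e-04]), 'position': array([ 217.64170462, -611.83780694,  237.84472021]), 'eef_rot': array([-3.09418461e+00, -5.34071905e-01,  6.64520264e-04]), 'ft_force': array([ 0.30484671,  0.06158996, -0.95299958]), 'moment': array([-0.03122754,  0.0472433 , -0.01262752]), 'grasp_force': 0.0, 'opening': 0.9993599967185034} 18.700000000000003
scene {'camera_matrix': array([[567.6213959 ,   0.        , 314.26062036],
       [  0.        , 567.6213959 , 230.16058253],
       [  0.        ,   0.        ,   1.        ]]), 'distortion': array([-0.07565128,  0.        ,  0.        ,  0.        ,  0.        ]), 'xyz': array([-97.42671307, 658.00618492, 592.16430316]), 'orientation': array([-0.60728508,  2.33603546, -1.56671496])}
top {'camera_matrix': array([[625.10630367,   0.        , 315.5909701 ],
       [  0.        , 625.10630367, 245.46599858],
       [  0.        ,   0.        ,   1.        ]]), 'distortion': array([-0.1967416,  0.       ,  0.       ,  0.       ,  0.       ]), 'xyz': array([ 282.04289764, -332.57886121, 1169.3954192 ]), 'orientation': array([-2.15468058,  2.11432275, -0.12448751])}
```

View pics/top0.png

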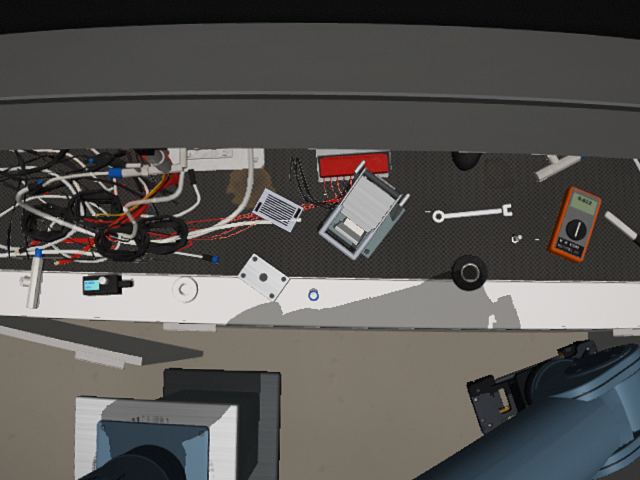

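View pics/scene0.png

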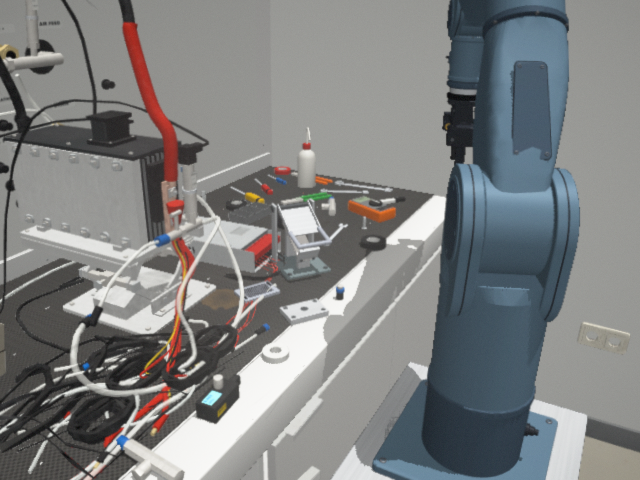

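The top view shows the fixture at about (365,210), with its handle at the lower left. The end plate is at (263,277), the flow plate at (279,210), the fitting at (313,295), the tape reel at (184,288) and the tape roll at (469,272). I'll zoom in for corners.

```bash
cat > h.py <<'E'
from bench import manip
import cv2, numpy as np
from scipy.spatial.transform import Rotation as R
def cal(n):
    c=manip.get_calibration(n); return c["camera_matrix"],c["distortion"],np.array(c["xyz"]),R.from_rotvec(c["orientation"]).as_matrix()
def ray(n,px):
    K,d,o,M=cal(n); p=cv2.undistortPoints(np.array(px,float).reshape(-1,1,2),K,d).reshape(-1,2)
    v=np.c_[p,np.ones(len(p))]@M.T; return o,v/np.linalg.norm(v,axis=1)[:,None]
def plane(n,px,z):
    o,v=ray(n,px); return o+v*((z-o[2])/v[:,2])[:,None]
def proj(n,P):
    K,d,o,M=cal(n); r=cv2.Rodrigues(M.T)[0]
    return cv2.projectPoints(np.array(P,float).reshape(-1,3),r,-M.T@o,K,d)[0].reshape(-1,2)
def crop(img,x,y,w,h,s,name):
    cv2.imwrite(name,cv2.resize(img[y:y+h,x:x+w],None,fx=s,fy=s,interpolation=cv2.INTER_CUBIC))
E
python3 - <<'E'
from h import *
t=cv2.imread("pics/top0.png"); s=cv2.imread("pics/scene0.png")
crop(t,230,155,190,150,4,"pics/t1.png"); crop(s,230,190,160,150,4,"pics/s1.png")
g=cv2.cvtColor(t,cv2.COLOR_BGR2HSV)
print(t[277,255],t[210,268],t[285,235],t[262,262])
for (n,x,y,w,h) in(("end",236,252,58,52),("flow",245,180,60,55)):
    r=t[y:y+h,x:x+w]; gr=cv2.cvtColor(r,cv2.COLOR_BGR2GRAY)
    print(n,np.percentile(gr,[5,25,50,75,95]))
E
```

```text
[205 204 205] [56 52 51] [215 216 219] [207 208 207]
end [ 44.  59. 207. 217. 219.]
flow [ 41.  53.  69. 144. 191.]
```

View pics/t1.png

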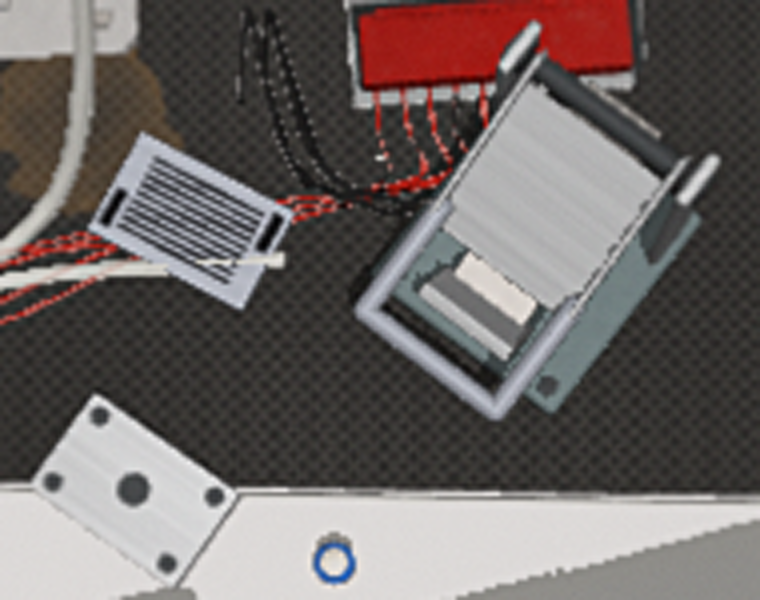

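View pics/s1.png

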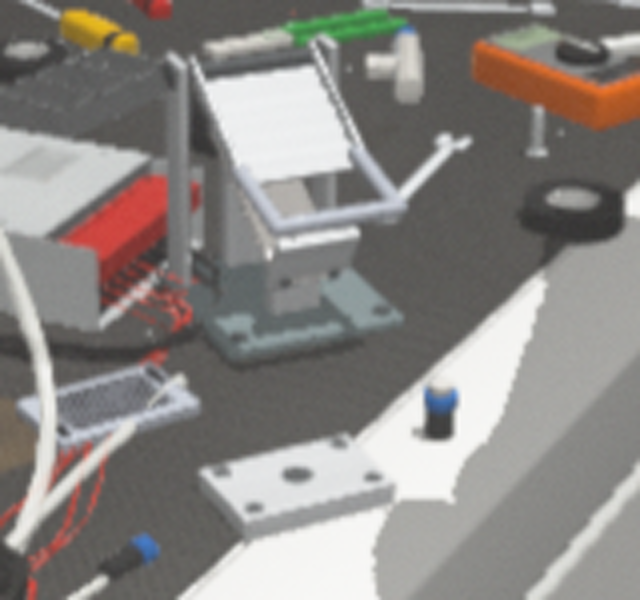

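The crops show:
- **End plate:** discs in t1 at (100,416), (215,496), (167,564), (53,482).
- **Flow plate:** corners at (142,132), (294,212), (242,308), (90,226).
- **Handle bar:** ends near (362,308) and (495,410) in t1, and (283,222) and (403,207) in s1.
- **Cheek tops:** near (520,45) and (700,180).

A thin white cable appears to cross the flow plate's corner.

```bash
cat >> h.py <<'E'
def tri(pa,pb):
    o1,v1=ray("top",pa); o2,v2=ray("scene",pb); out=[]
    for a,b in zip(v1,v2):
        s=np.linalg.lstsq(np.c_[a,-b],o2-o1,rcond=None)[0]; p,q=o1+a*s[0],o2+b*s[1]; out.append(np.r_[(p+q)/2,np.linalg.norm(p-q)])
    return np.array(out)
T=lambda p:np.array(p)/4+[230,155]
S=lambda p:np.array(p)/4+[230,190]
E
python3 - <<'E'
from h import *
np.set_printoptions(precision=1,suppress=True)
def ang(a,b): return np.degrees(np.arctan2(*(b-a)[:2][::-1]))
for n,tp,sp,z in(("end",[(100,416),(215,496),(167,564),(53,482)],[(222,471),(340,442),(373,477),(254,508)],14),
                 ("flow",[(142,132),(294,212),(242,308),(90,226)],[(20,405),(152,367),(200,405),(68,440)],10)):
    for c,f,p in(("top",T,tp),("scene",S,sp)):
        w=plane(c,f(p),z); print(n,c,w.mean(0),"dirs",[ang(w[i],w[(i+1)%4]) for i in range(4)],[np.linalg.norm(w[i]-w[(i+1)%4]) for i in range(4)])
b=tri(T([(364,306),(494,409)]),S([(283,222),(403,207)])); print("bar tri",b,ang(b[0],b[1]))
w=plane("top",T([(364,306),(494,409)]),91.2); print("bar plane",w,w.mean(0),ang(w[0],w[1]))
k=plane("top",T([(535,28),(714,163)]),149); print("cheek inner/hi",k,k.mean(0),ang(*k))
k2=plane("top",T([(505,75),(685,205)]),149); print(k2,k2.mean(0))
c=tri(T([(447,205),(575,300)]),S([(232,182),(355,160)])); print("sheet low",c)
print("bystanders",plane("top",[(184,289),(313,295),(469,272)],15))
E
```

```text
end top [ 386.8 -203.8   14. ] dirs [np.float64(-123.55080284127867), np.float64(146.21250080997743), np.float64(55.778512131860644), np.float64(-33.81009347833151)] [np.float64(65.9461245444691), np.float64(38.59359937183345), np.float64(65.96236878187163), np.float64(37.82154178097378)]
end scene [ 384.8 -202.    14. ] dirs [np.float64(-123.89330667405149), np.float64(143.87908690488703), np.float64(56.571733088677625), np.float64(-35.23895541310015)] [np.float64(66.58414807565028), np.float64(38.45492397859642), np.float64(66.00682779626717), np.float64(38.97234857249821)]
flow top [ 516.1 -226.8   10. ] dirs [np.float64(-117.28020173415689), np.float64(153.26038765447166), np.float64(62.44054128593508), np.float64(-26.75881818623665)] [np.float64(82.79056803836968), np.float64(52.02287667894359), np.float64(82.81266373816266), np.float64(51.61907485771296)]
flow scene [ 510.4 -222.    10. ] dirs [np.float64(-117.24536179993967), np.float64(152.64145911316407), np.float64(59.461236971690276), np.float64(-22.542635268240137)] [np.float64(80.62753860595103), np.float64(51.27160831782949), np.float64(76.79829768636407), np.float64(47.01780533079142)]
bar tri [[ 459.6 -312.    93.1    4.9]
 [ 415.9 -369.2   89.8    4.4]] -127.39802531258226
bar plane [[ 462.2 -310.9   91.2]
 [ 417.8 -368.3   91.2]] [ 440.  -339.6   91.2] -127.74050659230424
cheek inner/hi [[ 572.6 -381.9  149. ]
 [ 515.6 -457.3  149. ]] [ 544.1 -419.6  149. ] -127.11223859819458
[[ 551.9 -369.4  149. ]
 [ 497.5 -445.   149. ]] [ 524.7 -407.2  149. ]
sheet low [[ 508.4 -346.1   92.8    1.9]
 [ 464.  -403.6   95.5    3.6]]
bystanders [[ 361.6  -54.6   15. ]
 [ 355.8 -296.9   15. ]
 [ 403.2 -587.3   15. ]]
```

{"method": "send_rows", "body": {
  "motion": [
    {"slide":[22,27,0],"spin":3.3,"fingers":0.2},
    {"slide":[22,27,0],"spin":3.3,"fingers":0.2},
    {"slide":[22,27,0],"spin":3.3,"fingers":0.2},
    {"slide":[22,27,0],"spin":3.3,"fingers":0.2},
    {"slide":[22,27,0],"spin":3.3,"fingers":0.2},
    {"slide":[22,27,0],"spin":3.3,"fingers":0.2},
    {"slide":[22,27,0],"spin":3.3,"fingers":0.2},
    {"slide":[22,27,0],"spin":3.3,"fingers":0.2},
    {"slide":[22,27,0],"spin":3.3,"fingers":0.2},
    {"slide":[23,29,0],"spin":3.3,"fingers":0.2},
    {"slide":[0,0,0],"spin":0,"fingers":0.2}
  ]
}}

```text
time_s: 1.2
position: [442.6, -334.9, 238.6]
eef_rot: [-2.808, -1.404, -0.004]
ft_force: [1.8, 0.0, -0.0]
opening: 0.398
grasp_force: 0.0
```

{"method": "send_rows", "body": {
  "motion": [
    {"slide":[0,0,-30],"spin":0,"fingers":0.2},
    {"slide":[0,0,-30],"spin":0,"fingers":0.2},
    {"slide":[0,0,-30],"spin":0,"fingers":0.2},
    {"slide":[0,0,-30],"spin":0,"fingers":0.2},
    {"slide":[0,0,0],"spin":-0.5,"fingers":0.2},
    {"slide":[0,0,0],"spin":0,"fingers":0.2}
  ]
}}

```text
time_s: 1.8
position: [438.5, -340.6, 118.9]
eef_rot: [-2.823, -1.378, 0.001]
ft_force: [0.6, -0.2, 0.4]
opening: 0.398
grasp_force: 0.0
```

Run:
```python
from h import *
s=manip.state(); print(s["position"],s["q"].round(2))
i=manip.get_image("scene"); crop(i,270,150,140,120,5,"pics/s2.png")
```

```text
[ 438.52944405 -340.59373456  118.86493506] [ 0.74  0.55 -0.21  1.87  0.16  0.74 -0.22]
```

View pics/s2.png

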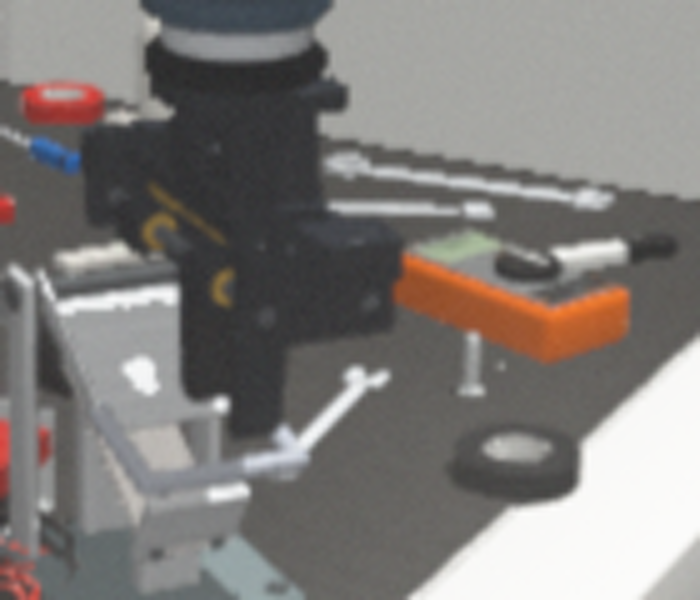

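The fingers at (210,390) and (257,430) straddle the bar, which runs from (160,480) to (300,455). I'll descend and grip.

{"method": "send_rows", "body": {
  "motion": [
    {"slide":[0,0,-20],"spin":0,"fingers":0.2},
    {"slide":[0,0,-19],"spin":0,"fingers":0.2},
    {"slide":[0,0,0],"spin":0,"fingers":0.2},
    {"slide":[0,0,0],"spin":0,"fingers":1},
    {"slide":[0,0,0],"spin":0,"fingers":1},
    {"slide":[0,0,0],"spin":0,"fingers":1},
    {"slide":[0,0,0],"spin":0,"fingers":1},
    {"slide":[0,0,0],"spin":0,"fingers":1}
  ],
  "newtons": 15
}}

```text
time_s: 2.65
position: [439.6, -341.0, 80.7]
eef_rot: [2.821, 1.379, 0.001]
ft_force: [-1.0, -0.4, 6.8]
opening: 0.104
grasp_force: 15.0
```

Run:
```python
import numpy as np
np.set_printoptions(precision=1,suppress=True)
u=np.array([np.cos(np.radians(-37.4)),np.sin(np.radians(-37.4))])
th=np.linspace(0,2.36,25); b=np.radians(201.3)-th
P=np.c_[131.5*np.cos(b)[:,None]*u,131.5*np.sin(b)]
print(np.diff(P,axis=0)); print(P[-1]-P[0])
```

```text
[[-3.3  2.5 12.3]
 [-2.3  1.7 12.6]
 [-1.3  1.  12.8]
 [-0.3  0.2 12.9]
 [ 0.7 -0.6 12.9]
 [ 1.7 -1.3 12.7]
 [ 2.7 -2.1 12.5]
 [ 3.7 -2.8 12.1]
 [ 4.6 -3.5 11.6]
 [ 5.5 -4.2 10.9]
 [ 6.3 -4.8 10.2]
 [ 7.1 -5.4  9.4]
 [ 7.8 -5.9  8.5]
 [ 8.4 -6.4  7.5]
 [ 8.9 -6.8  6.4]
 [ 9.4 -7.2  5.3]
 [ 9.7 -7.5  4.1]
 [10.  -7.7  2.8]
 [10.2 -7.8  1.6]
 [10.3 -7.8  0.3]
 [10.2 -7.8 -0.9]
 [10.1 -7.7 -2.2]
 [ 9.9 -7.6 -3.4]
 [ 9.6 -7.3 -4.7]]
[ 139.7 -106.8  168. ]
```

Gripped: the opening of about 9–10 mm matches the bar. Now I'll follow the arc.

{"method": "send_rows", "body": {
  "motion": [
    {"slide":[-3.3,2.5,12.3],"spin":0,"fingers":1},
    {"slide":[-2.3,1.7,12.6],"spin":0,"fingers":1},
    {"slide":[-1.3,1.0,12.8],"spin":0,"fingers":1},
    {"slide":[-0.3,0.2,12.9],"spin":0,"fingers":1},
    {"slide":[0.7,-0.6,12.9],"spin":0,"fingers":1},
    {"slide":[1.7,-1.3,12.7],"spin":0,"fingers":1},
    {"slide":[2.7,-2.1,12.5],"spin":0,"fingers":1},
    {"slide":[3.7,-2.8,12.1],"spin":0,"fingers":1},
    {"slide":[4.6,-3.5,11.6],"spin":0,"fingers":1},
    {"slide":[5.5,-4.2,10.9],"spin":0,"fingers":1},
    {"slide":[6.3,-4.8,10.2],"spin":0,"fingers":1},
    {"slide":[7.1,-5.4,9.4],"spin":0,"fingers":1}
  ]
}}

```text
time_s: 3.85
position: [466.8, -361.5, 222.9]
eef_rot: [2.817, 1.377, 0.007]
ft_force: [14.4, -11.0, -23.3]
opening: 0.105
grasp_force: 15.0
```

{"method": "send_rows", "body": {
  "motion": [
    {"slide":[9.2,-7.0,6.8],"spin":0,"fingers":1},
    {"slide":[9.4,-7.2,6.0],"spin":0,"fingers":1},
    {"slide":[8.9,-6.8,6.4],"spin":0,"fingers":1},
    {"slide":[9.4,-7.2,5.3],"spin":0,"fingers":1},
    {"slide":[9.7,-7.5,4.1],"spin":0,"fingers":1},
    {"slide":[10.0,-7.7,2.8],"spin":0,"fingers":1}
  ]
}}

```text
time_s: 4.45
position: [519.8, -401.6, 254.9]
eef_rot: [-2.819, -1.379, 0.001]
ft_force: [-0.8, 2.2, -0.3]
opening: 0.111
grasp_force: 15.0
```

{"method": "send_rows", "body": {
  "motion": [
    {"slide":[10.2,-7.8,1.6],"spin":0,"fingers":1},
    {"slide":[10.3,-7.8,0.3],"spin":0,"fingers":1},
    {"slide":[10.2,-7.8,-0.9],"spin":0,"fingers":1},
    {"slide":[10.1,-7.7,-2.2],"spin":0,"fingers":1},
    {"slide":[9.9,-7.6,-3.4],"spin":0,"fingers":1},
    {"slide":[9.6,-7.3,-4.7],"spin":0,"fingers":1},
    {"slide":[0,0,0],"spin":0,"fingers":1}
  ]
}}

```text
time_s: 5.15
position: [581.2, -448.3, 244.7]
eef_rot: [-2.821, -1.38, -0.001]
ft_force: [1.9, 0.6, 0.8]
opening: 0.111
grasp_force: 15.0
```

Run:
```python
from h import *
s=manip.state(); print(s["position"],s["ft_force"])
i=manip.get_image("scene"); crop(i,250,100,150,150,4,"pics/s3.png")
```

```text
[ 581.2096871  -448.29592356  244.70404067] [1.87741744 0.62040371 0.8033382 ]
```

View pics/s3.png

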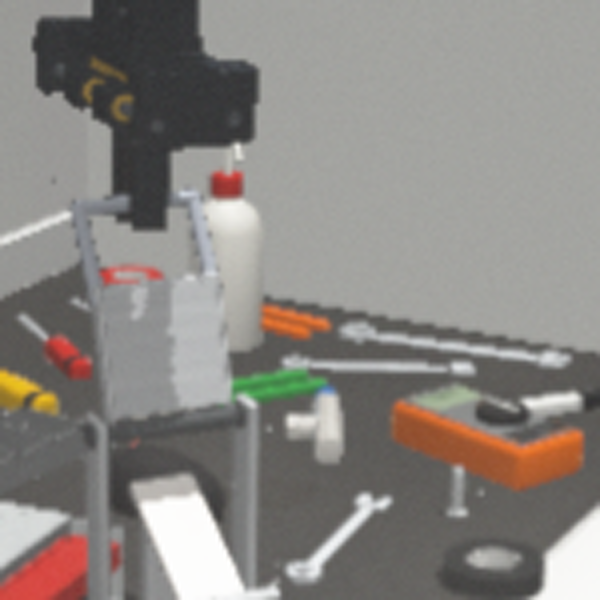

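The cover is past vertical, at about 2.39 rad from geometry, with the bar held at (160,200) in the crop. I'll release it, rise, and go to the end plate.

{"method": "send_rows", "body": {
  "motion": [
    {"slide":[0,0,0],"spin":0,"fingers":0.2},
    {"slide":[0,0,0],"spin":0,"fingers":0.2},
    {"slide":[0,0,0],"spin":0,"fingers":0.2},
    {"slide":[0,0,20],"spin":0,"fingers":0.2},
    {"slide":[0,0,30],"spin":0,"fingers":0.2},
    {"slide":[-27,36,10],"spin":0.5,"fingers":0.2},
    {"slide":[-27,36,0],"spin":0.5,"fingers":-0.6},
    {"slide":[-27,36,0],"spin":0.5,"fingers":-0.6},
    {"slide":[-27,36,0],"spin":0.5,"fingers":-0.6},
    {"slide":[-27,36,-20],"spin":0.5,"fingers":-0.6},
    {"slide":[-27,36,-40],"spin":0.5,"fingers":-0.6},
    {"slide":[-27,37,-40],"spin":0.4,"fingers":-0.6}
  ]
}}

```text
time_s: 6.4
position: [399.9, -207.8, 218.5]
eef_rot: [2.779, 1.461, 0.001]
ft_force: [0.2, 0.3, 0.3]
opening: 0.801
grasp_force: 0.0
```

Run:
```python
from h import *
s=manip.state(); print(s["position"],s["eef_rot"],s["opening"])
i=manip.get_image("top"); j=manip.get_image("scene")
a=cv2.resize(i[150:310,230:420],None,fx=2.1,fy=2.1,interpolation=cv2.INTER_CUBIC); b=cv2.resize(j[130:290,230:420],None,fx=2.1,fy=2.1,interpolation=cv2.INTER_CUBIC)
cv2.imwrite("pics/c4.png",np.hstack([a,b]))
```

```text
[ 399.92208331 -207.84954729  218.49831964] [2.77876933e+00 1.46126315e+00 1.07803186e-03] 0.8009663588353382
```

View pics/c4.png

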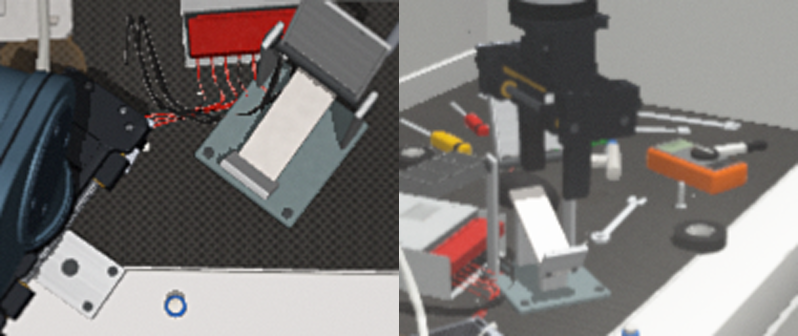

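The cover stays open, the deck is free (foot near (245,155)–(275,185) in the left pane), and nothing else has moved. Next I'll descend on the end plate while refining the fixture pose from its foot plate.

{"method": "send_rows", "body": {
  "motion": [
    {"slide":[0,0,-30],"spin":0,"fingers":-0.6},
    {"slide":[0,0,-35],"spin":0,"fingers":-0.6},
    {"slide":[0,0,-35],"spin":0,"fingers":-0.6},
    {"slide":[0,0,-35],"spin":0,"fingers":-0.6},
    {"slide":[0,0,-20],"spin":0,"fingers":-0.6},
    {"slide":[0,0,0],"spin":0,"fingers":-0.6},
    {"slide":[0,0,0],"spin":0,"fingers":-0.6}
  ]
}}

```text
time_s: 7.2
position: [401.8, -209.2, 64.2]
eef_rot: [2.78, 1.462, 0.0]
ft_force: [-0.4, -0.2, 0.1]
opening: 0.797
grasp_force: 0.0
```

Run:
```python
from h import *
np.set_printoptions(precision=1,suppress=True)
s=manip.state(); print(s["position"],s["eef_rot"],s["opening"])
L=lambda p:np.array(p)/2.1+[230,150]
w=plane("top",L([(196,155),(291,226),(366,125)]),10); m=(w[0]+w[1])/2
d=w[1]-w[0]; print(w,"front mid",m,np.degrees(np.arctan2(d[1],d[0])),np.linalg.norm(d),np.degrees(np.arctan2(*(w[2]-w[1])[:2][::-1])))
u=np.array([.794,-.607,0]); print("deck origin est",m+u*20.4)
w=plane("top",L([(222,162),(270,202)]),45+26); print("backstop top outer",w,w.mean(0))
```

```text
[ 401.8 -209.2   64.2] [2.8 1.5 0. ] 0.7965190387144414
[[ 490.5 -313.4   10. ]
 [ 427.8 -399.1   10. ]
 [ 520.6 -466.1   10. ]] front mid [ 459.1 -356.3   10. ] -126.18370466193626 106.21707946008102 -35.81405085157067
deck origin est [ 475.3 -368.6   10. ]
backstop top outer [[ 473.9 -336.6   71. ]
 [ 440.2 -377.7   71. ]] [ 457.1 -357.1   71. ]
```

{"method": "send_rows", "body": {
  "motion": [
    {"slide":[-5,7,-10],"spin":0.5,"fingers":-0.6},
    {"slide":[-4.7,7,-20],"spin":0,"fingers":-0.6},
    {"slide":[0,0,-20],"spin":0,"fingers":-0.6},
    {"slide":[0,0,-11],"spin":0,"fingers":-0.6},
    {"slide":[0,0,0],"spin":0,"fingers":-0.6},
    {"slide":[0,0,0],"spin":0,"fingers":1},
    {"slide":[0,0,0],"spin":0,"fingers":1},
    {"slide":[0,0,0],"spin":0,"fingers":1},
    {"slide":[0,0,0],"spin":0,"fingers":1},
    {"slide":[0,0,0],"spin":0,"fingers":1}
  ],
  "newtons": 20
}}

```text
time_s: 8.2
position: [392.5, -195.3, 3.5]
eef_rot: [2.773, 1.473, 0.002]
ft_force: [-0.7, 0.1, 7.9]
opening: 0.613
grasp_force: 20.0
```

{"method": "send_rows", "body": {
  "motion": [
    {"slide":[0,0,0],"spin":0,"fingers":-0.5},
    {"slide":[0,0,0],"spin":0,"fingers":-0.5},
    {"slide":[2.8,4.1,0],"spin":0,"fingers":-0.5},
    {"slide":[0,0,0],"spin":0,"fingers":-0.5},
    {"slide":[0,0,0],"spin":0,"fingers":1},
    {"slide":[0,0,0],"spin":0,"fingers":1},
    {"slide":[0,0,0],"spin":0,"fingers":1},
    {"slide":[0,0,0],"spin":0,"fingers":1},
    {"slide":[0,0,10],"spin":0,"fingers":1},
    {"slide":[0,0,15],"spin":0,"fingers":1},
    {"slide":[0,0,0],"spin":0,"fingers":1}
  ],
  "newtons": 25
}}

```text
time_s: 9.3
position: [395.1, -191.2, 29.1]
eef_rot: [2.773, 1.473, 0.002]
ft_force: [-0.5, -0.5, -1.9]
opening: 0.61
grasp_force: 25.0
```

{"method": "send_rows", "body": {
  "motion": [
    {"slide":[0,0,35],"spin":7.25,"fingers":1},
    {"slide":[0,0,40],"spin":7.25,"fingers":1},
    {"slide":[6,-12,30],"spin":7.25,"fingers":1},
    {"slide":[10,-20,26],"spin":7.25,"fingers":1},
    {"slide":[10,-20,0],"spin":7.25,"fingers":1},
    {"slide":[10,-20,0],"spin":7.25,"fingers":1},
    {"slide":[10,-20,0],"spin":7.25,"fingers":1},
    {"slide":[10,-20,0],"spin":7.25,"fingers":1},
    {"slide":[10,-20,0],"spin":7.25,"fingers":1},
    {"slide":[10,-20,0],"spin":7.25,"fingers":1},
    {"slide":[10,-20,0],"spin":7.25,"fingers":1},
    {"slide":[9,-17,0],"spin":7.25,"fingers":1}
  ]
}}

```text
time_s: 10.5
position: [488.9, -380.9, 157.9]
eef_rot: [-0.991, -2.98, 0.0]
ft_force: [-0.1, 0.4, -2.7]
opening: 0.61
grasp_force: 25.0
```

{"method": "send_rows", "body": {
  "motion": [
    {"slide":[0,0,0],"spin":0,"fingers":1},
    {"slide":[0,0,0],"spin":0,"fingers":1}
  ]
}}

```text
time_s: 10.7
position: [488.6, -379.0, 157.8]
eef_rot: [-1.001, -2.976, -0.002]
ft_force: [0.8, -0.3, -2.1]
opening: 0.609
grasp_force: 25.0
```

{"method": "send_rows", "body": {
  "motion": [
    {"slide":[1.5,-1,-20],"spin":0,"fingers":1},
    {"slide":[0,0,-20],"spin":0,"fingers":1},
    {"slide":[0,0,-14],"spin":0,"fingers":1},
    {"slide":[0,0,0],"spin":0,"fingers":1},
    {"slide":[0,0,0],"spin":0,"fingers":1}
  ]
}}

```text
time_s: 11.2
position: [490.9, -380.2, 104.9]
eef_rot: [-0.997, -2.979, -0.0]
ft_force: [0.7, 0.2, -2.0]
opening: 0.61
grasp_force: 25.0
```

```bash
cat >> h.py <<'E'
def both(name,tx=300,ty=150,sx=250,sy=150,w=130,h=130,f=3):
    i=manip.get_image("top"); j=manip.get_image("scene"); z=lambda m,x,y:cv2.resize(m[y:y+h,x:x+w],None,fx=f,fy=f,interpolation=cv2.INTER_CUBIC)
    cv2.imwrite(name,np.hstack([z(i,tx,ty),z(j,sx,sy)]))
E
python3 -c "
from h import *
both('pics/c5.png',tx=290,ty=150,sx=255,sy=145)"
```

```text
(no output)
```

View pics/c5.png

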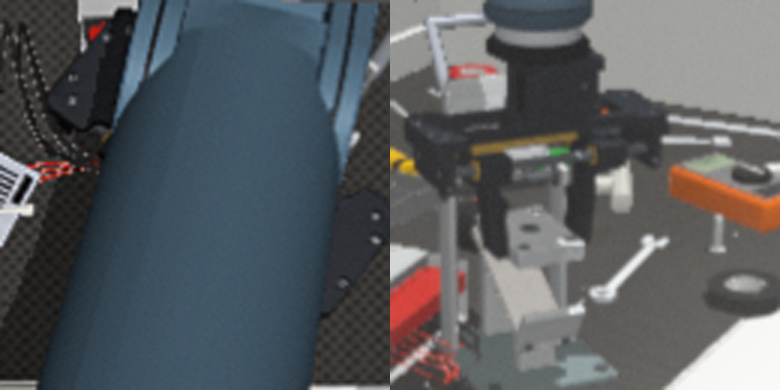

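The plate at (545,240) in the right pane is level over the deck, with the fingers outside it and the body clear of the cheeks. I'll lower with a light grip so it pivots on contact.

{"method": "send_rows", "body": {
  "motion": [
    {"slide":[0,0,-3],"spin":0,"fingers":1},
    {"slide":[0,0,-3],"spin":0,"fingers":1},
    {"slide":[0,0,-3],"spin":0,"fingers":1},
    {"slide":[0,0,-3],"spin":0,"fingers":1},
    {"slide":[0,0,-3],"spin":0,"fingers":1},
    {"slide":[0,0,-3],"spin":0,"fingers":1},
    {"slide":[0,0,0],"spin":0,"fingers":1}
  ],
  "newtons": 8
}}

```text
time_s: 12.0
position: [490.7, -380.3, 86.1]
eef_rot: [-0.997, -2.979, -0.001]
ft_force: [-1.3, 1.3, -1.8]
opening: 0.612
grasp_force: 8.0
```

{"method": "send_rows", "body": {
  "motion": [
    {"slide":[0,0,-3],"spin":0,"fingers":1},
    {"slide":[0,0,-3],"spin":0,"fingers":1},
    {"slide":[0,0,-3],"spin":0,"fingers":1},
    {"slide":[0,0,-3],"spin":0,"fingers":1},
    {"slide":[0,0,-3],"spin":0,"fingers":1},
    {"slide":[0,0,-3],"spin":0,"fingers":1},
    {"slide":[0,0,0],"spin":0,"fingers":1}
  ]
}}

```text
time_s: 12.7
position: [490.6, -380.8, 68.2]
eef_rot: [-0.997, -2.979, 0.0]
ft_force: [0.7, 0.7, -2.2]
opening: 0.612
grasp_force: 8.0
```

```bash
python3 -c "
from h import *
i=manip.get_image('scene'); crop(i,275,190,110,90,6,'pics/s6.png')"
```

```text
(no output)
```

View pics/s6.png

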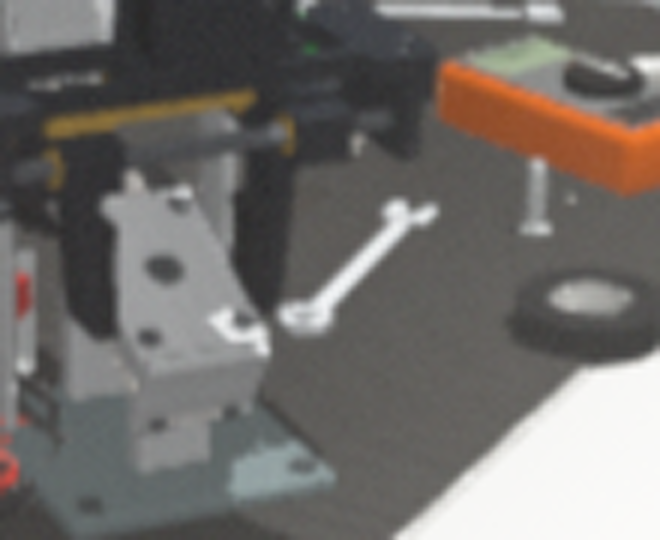

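The plate is tilted in line with the slope: centre disc at (165,268), low discs at (150,338) and (243,318), with its low end by the backstop. I'll compare these with the predicted final pose.

```bash
cat >> h.py <<'E'
O=np.array([474.0,-367.7,45.0]); YAW=np.radians(-37.0)
def deck():
    u=np.array([np.cos(YAW),np.sin(YAW),0]); v=np.array([-u[1],u[0],0]); z=np.array([0,0,1.]); c,s=np.cos(np.pi/6),.5
    return np.c_[c*u+s*z, v, -s*u+c*z]
def dk(p): return O+np.array(p,float)@deck().T
E
python3 - <<'E'
from h import *
np.set_printoptions(precision=1,suppress=True)
f=lambda p:(proj("scene",dk(p))-[275,190])*6
print("discs x42/9/75:",f([(42,0,14),(9,19.3,14),(9,-19.3,14),(75,-19.3,14)]))
print("backstop top outer",f([(-8,25,30),(-8,-25,30)]), "low top edge",f([(0,27,14),(0,-27,14)]))
px=np.array([(165,268),(150,338),(243,318),(180,200)])/6+[275,190]
o,v=ray("scene",px); D=deck()
for zz in(14,18,22):
    n=D[:,2]; t=((O+n*zz-o)@n)/(v@n); print(zz,(o+v*t[:,None]-O)@D)
E
```

```text
discs x42/9/75: [[157.8 279.7]
 [140.3 355.4]
 [233.8 339.3]
 [174.6 206.9]]
backstop top outer [[150.1 368.2]
 [272.8 346.8]] low top edge [[129.4 377.6]
 [260.5 354.6]]
14 [[ 46.9  -4.8  14. ]
 [ 16.1  12.8  14. ]
 [ 17.9 -26.6  14. ]
 [ 77.9 -22.7  14. ]]
18 [[ 44.1  -2.9  18. ]
 [ 13.4  14.6  18. ]
 [ 15.2 -24.6  18. ]
 [ 75.  -20.7  18. ]]
22 [[ 41.3  -1.   22. ]
 [ 10.7  16.5  22. ]
 [ 12.5 -22.6  22. ]
 [ 72.  -18.7  22. ]]
```

{"method": "send_rows", "body": {
  "motion": [
    {"slide":[0,0,-2],"spin":0,"fingers":1},
    {"slide":[0,0,-2],"spin":0,"fingers":1},
    {"slide":[0,0,-2],"spin":0,"fingers":1},
    {"slide":[0,0,0],"spin":0,"fingers":1}
  ]
}}

```text
time_s: 13.15
position: [490.7, -380.6, 62.3]
eef_rot: [-0.997, -2.979, -0.0]
ft_force: [0.7, 0.8, -0.7]
opening: 0.615
grasp_force: 8.0
```

{"method": "send_rows", "body": {
  "motion": [
    {"slide":[0,0,-2],"spin":0,"fingers":1},
    {"slide":[0,0,-1],"spin":0,"fingers":1},
    {"slide":[0,0,0],"spin":0,"fingers":1}
  ]
}}

```text
time_s: 13.45
position: [491.2, -380.9, 60.6]
eef_rot: [0.997, 2.979, -0.001]
ft_force: [-2.2, 1.4, 8.1]
opening: 0.613
grasp_force: 8.0
```

{"method": "send_rows", "body": {
  "motion": [
    {"slide":[0,0,0],"spin":0,"fingers":-0.32},
    {"slide":[0,0,0],"spin":0,"fingers":-0.32},
    {"slide":[0,0,0],"spin":0,"fingers":-0.45},
    {"slide":[0,0,0],"spin":0,"fingers":-0.45},
    {"slide":[0,0,0],"spin":0,"fingers":-0.45},
    {"slide":[0,0,0],"spin":0,"fingers":-0.45}
  ]
}}

```text
time_s: 14.05
position: [490.8, -380.6, 59.5]
eef_rot: [-0.997, -2.979, -0.0]
ft_force: [-0.1, 0.2, -0.4]
opening: 0.726
grasp_force: 0.0
```

{"method": "send_rows", "body": {
  "motion": [
    {"slide":[0,0,20],"spin":0,"fingers":-0.5},
    {"slide":[0,0,30],"spin":0,"fingers":-0.5},
    {"slide":[0,0,40],"spin":0,"fingers":-0.5},
    {"slide":[-10,25,30],"spin":-7,"fingers":-0.5},
    {"slide":[-10,45,0],"spin":-7,"fingers":-0.5},
    {"slide":[0,45,0],"spin":-7,"fingers":-0.5},
    {"slide":[10,45,0],"spin":-7,"fingers":-0.5},
    {"slide":[0,0,0],"spin":-7,"fingers":-0.5}
  ]
}}

```text
time_s: 14.85
position: [482.4, -213.3, 180.4]
eef_rot: [-1.841, -2.545, -0.005]
ft_force: [0.8, -0.2, -0.7]
opening: 0.753
grasp_force: 0.0
```

Run:
```python
from h import *
s=manip.state(); print(s["position"],s["eef_rot"],s["opening"])
both('pics/c7.png',tx=300,ty=150,sx=270,sy=160,w=120,h=120,f=3.3)
```

```text
[ 482.42633527 -213.34361112  180.36236801] [-1.84120251 -2.54522277 -0.00505312] 0.7527884991109826
```

View pics/c7.png

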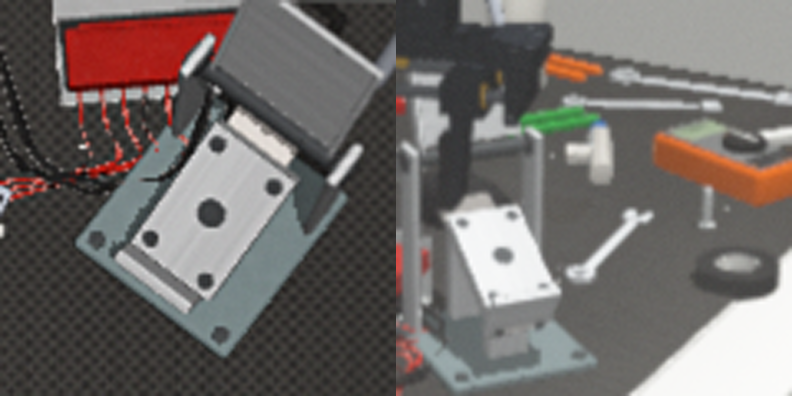

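The end plate lies on the deck behind the backstop, with discs in the left pane at (218,144), (273,187), (150,238), (205,281) and (211,213). The cover is still open.

Run:
```python
from h import *
np.set_printoptions(precision=1,suppress=True)
D=deck(); n=D[:,2]
def on(c,px,zz):
    o,v=ray(c,px); t=((O+n*zz-o)@n)/(v@n); return (o+v*t[:,None]-O)@D
t=lambda p:np.array(p)/3.3+[300,150]
s=lambda p:(np.array(p)-[396,0])/3.3+[270,160]
d=on("top",t([(218,144),(273,187),(205,281),(150,238)]),14); print(d,d.mean(0), np.degrees(np.arctan2(*(d[0]-d[3])[:2][::-1])),np.degrees(np.arctan2(*(d[1]-d[2])[:2][::-1])))
print("backstop",on("top",t([(116,253),(193,311)]),30).mean(0),"expect -8,0,30")
d=on("scene",s([(462,209),(512,214),(541,290),(491,296)]),14); print(d.mean(0))
print("dist between disc rows (66 if flat):",np.linalg.norm(d[0]-d[3]),np.linalg.norm(d[1]-d[2]))
w=plane("top",t([(97,238),(222,334)]),10); m=w.mean(0); print("foot discs",w,(m-O)@np.c_[[np.cos(YAW),np.sin(YAW),0],[-np.sin(YAW),np.cos(YAW),0]])
```

```text
[[ 75.   17.   14. ]
 [ 74.4 -20.3  14. ]
 [  8.3 -20.6  14. ]
 [  8.7  17.5  14. ]] [41.6 -1.6 14. ] -0.4694188636294466 0.2692696845794594
backstop [-3.8  0.2 30. ] expect -8,0,30
[42.8 -1.9 14. ]
dist between disc rows (66 if flat): 77.18976314054316 68.17019766293416
foot discs [[ 493.9 -324.8   10. ]
 [ 439.8 -396.6   10. ]] [-9.9  1.3]
```

The end plate is at deck (41.6, −1.6), flat and square. Now I'll go to the flow plate, gripping toward its end away from the cable.

{"method": "send_rows", "body": {
  "motion": [
    {"slide":[4.4,-4.4,0],"spin":-7.5,"fingers":-0.6},
    {"slide":[4.4,-4.4,-20],"spin":-7.5,"fingers":-0.6},
    {"slide":[4.4,-4.4,-25],"spin":-7.5,"fingers":-0.6},
    {"slide":[4.4,-4.4,-25],"spin":-7.5,"fingers":-0.6},
    {"slide":[4.4,-4.4,-25],"spin":-7.5,"fingers":-0.6},
    {"slide":[4.4,-4.4,-20],"spin":-7.5,"fingers":-0.6},
    {"slide":[0,0,0],"spin":0,"fingers":-0.6},
    {"slide":[0,0,0],"spin":0,"fingers":-0.6}
  ]
}}

```text
time_s: 15.75
position: [506.9, -247.8, 64.6]
eef_rot: [-2.675, -1.647, 0.001]
ft_force: [0.3, -0.8, 0.8]
opening: 0.799
grasp_force: 0.0
```

{"method": "send_rows", "body": {
  "motion": [
    {"slide":[1.8,8.1,-10],"spin":-0.3,"fingers":-0.6},
    {"slide":[0,0,-20],"spin":0,"fingers":-0.6},
    {"slide":[0,0,-20],"spin":0,"fingers":-0.6},
    {"slide":[0,0,-10.5],"spin":0,"fingers":-0.6},
    {"slide":[0,0,0],"spin":0,"fingers":-0.6},
    {"slide":[0,0,0],"spin":0,"fingers":1},
    {"slide":[0,0,0],"spin":0,"fingers":1},
    {"slide":[0,0,0],"spin":0,"fingers":1},
    {"slide":[0,0,0],"spin":0,"fingers":1},
    {"slide":[0,0,0],"spin":0,"fingers":1}
  ],
  "newtons": 25
}}

```text
time_s: 16.75
position: [509.8, -239.3, 5.1]
eef_rot: [2.682, 1.633, 0.001]
ft_force: [-0.6, 0.1, 7.1]
opening: 0.603
grasp_force: 25.0
```

{"method": "send_rows", "body": {
  "motion": [
    {"slide":[0,0,10],"spin":0,"fingers":1},
    {"slide":[0,0,20],"spin":0,"fingers":1},
    {"slide":[0,0,20],"spin":0,"fingers":1},
    {"slide":[0,0,0],"spin":0,"fingers":1}
  ]
}}

```text
time_s: 17.15
position: [510.7, -239.7, 56.6]
eef_rot: [2.68, 1.632, 0.004]
ft_force: [1.0, 0.5, -0.9]
opening: 0.608
grasp_force: 25.0
```

{"method": "send_rows", "body": {
  "motion": [
    {"slide":[0,0,30],"spin":-8.3,"fingers":1},
    {"slide":[0,0,35],"spin":-8.3,"fingers":1},
    {"slide":[0,0,35],"spin":-8.3,"fingers":1},
    {"slide":[-2,-10,10],"spin":-8.3,"fingers":1},
    {"slide":[-3,-16,0],"spin":-8.3,"fingers":1},
    {"slide":[-3,-16,0],"spin":-8.3,"fingers":1},
    {"slide":[-3,-16,0],"spin":-8.3,"fingers":1},
    {"slide":[-3,-16,0],"spin":-8.3,"fingers":1},
    {"slide":[-3,-16,0],"spin":-8.3,"fingers":1},
    {"slide":[-3,-16,0],"spin":-8.3,"fingers":1},
    {"slide":[-3,-16,0],"spin":-8.3,"fingers":1},
    {"slide":[-3,-16,0],"spin":-8.3,"fingers":1}
  ]
}}

```text
time_s: 18.35
position: [482.3, -377.3, 163.1]
eef_rot: [-2.977, 1.003, 0.002]
ft_force: [0.4, 0.1, -1.6]
opening: 0.606
grasp_force: 25.0
```

{"method": "send_rows", "body": {
  "motion": [
    {"slide":[0,0,0],"spin":0,"fingers":1},
    {"slide":[0,0,0],"spin":0,"fingers":1}
  ]
}}

```text
time_s: 18.55
position: [482.7, -376.2, 163.3]
eef_rot: [-2.981, 0.989, 0.002]
ft_force: [0.1, 1.0, -1.3]
opening: 0.606
grasp_force: 25.0
```

{"method": "send_rows", "body": {
  "motion": [
    {"slide":[1.2,-1,-20],"spin":-0.3,"fingers":1},
    {"slide":[0,0,-20],"spin":0,"fingers":1},
    {"slide":[0,0,-10],"spin":0,"fingers":1},
    {"slide":[0,0,0],"spin":0,"fingers":1}
  ]
}}

```text
time_s: 18.95
position: [483.6, -376.2, 112.5]
eef_rot: [-2.977, 0.998, 0.005]
ft_force: [-1.2, 0.3, -0.4]
opening: 0.608
grasp_force: 25.0
```

{"method": "send_rows", "body": {
  "motion": [
    {"slide":[0,0,-3],"spin":0,"fingers":1},
    {"slide":[0,0,-3],"spin":0,"fingers":1},
    {"slide":[0,0,-3],"spin":0,"fingers":1},
    {"slide":[0,0,-3],"spin":0,"fingers":1},
    {"slide":[0,0,-3],"spin":0,"fingers":1},
    {"slide":[0,0,-3],"spin":0,"fingers":1},
    {"slide":[0,0,0],"spin":0,"fingers":1}
  ],
  "newtons": 8
}}

```text
time_s: 19.65
position: [484.1, -377.9, 95.8]
eef_rot: [-2.977, 1.002, 0.001]
ft_force: [-0.5, 0.6, -0.0]
opening: 0.609
grasp_force: 8.0
```

{"method": "send_rows", "body": {
  "motion": [
    {"slide":[0,0,-3],"spin":0,"fingers":1},
    {"slide":[0,0,-3],"spin":0,"fingers":1},
    {"slide":[0,0,-3],"spin":0,"fingers":1},
    {"slide":[0,0,-3],"spin":0,"fingers":1},
    {"slide":[0,0,-2],"spin":0,"fingers":1},
    {"slide":[0,0,0],"spin":0,"fingers":1}
  ]
}}

```text
time_s: 20.25
position: [484.0, -377.8, 81.7]
eef_rot: [-2.977, 1.002, 0.001]
ft_force: [0.1, 1.0, -0.6]
opening: 0.607
grasp_force: 8.0
```

{"method": "send_rows", "body": {
  "motion": [
    {"slide":[0,0,-2],"spin":0,"fingers":1},
    {"slide":[0,0,-2],"spin":0,"fingers":1},
    {"slide":[0,0,0],"spin":0,"fingers":1}
  ]
}}

```text
time_s: 20.55
position: [484.1, -377.8, 77.8]
eef_rot: [-2.977, 1.002, 0.001]
ft_force: [0.1, 0.4, -0.2]
opening: 0.611
grasp_force: 8.0
```

{"method": "send_rows", "body": {
  "motion": [
    {"slide":[0,0,-1.5],"spin":0,"fingers":1},
    {"slide":[0,0,-1],"spin":0,"fingers":1},
    {"slide":[0,0,0],"spin":0,"fingers":1}
  ]
}}

```text
time_s: 20.85
position: [484.3, -378.0, 76.2]
eef_rot: [-2.977, 1.002, -0.0]
ft_force: [-1.1, 1.6, 6.4]
opening: 0.608
grasp_force: 8.0
```

{"method": "send_rows", "body": {
  "motion": [
    {"slide":[0,0,-1],"spin":0,"fingers":1},
    {"slide":[0,0,0],"spin":0,"fingers":1}
  ]
}}

```text
time_s: 21.05
position: [484.5, -378.2, 75.7]
eef_rot: [-2.977, 1.003, -0.001]
ft_force: [-1.7, 1.9, 9.7]
opening: 0.611
grasp_force: 8.0
```

{"method": "send_rows", "body": {
  "motion": [
    {"slide":[0,0,0],"spin":0,"fingers":-0.32},
    {"slide":[0,0,0],"spin":0,"fingers":-0.32},
    {"slide":[0,0,0],"spin":0,"fingers":-0.45},
    {"slide":[0,0,0],"spin":0,"fingers":-0.45},
    {"slide":[0,0,0],"spin":0,"fingers":-0.45},
    {"slide":[0,0,0],"spin":0,"fingers":-0.45}
  ]
}}

```text
time_s: 21.65
position: [484.2, -378.0, 74.5]
eef_rot: [-2.977, 1.002, 0.0]
ft_force: [-0.3, 0.8, -0.2]
opening: 0.722
grasp_force: 0.0
```

{"method": "send_rows", "body": {
  "motion": [
    {"slide":[0,0,20],"spin":0,"fingers":-0.5},
    {"slide":[0,0,30],"spin":0,"fingers":-0.5},
    {"slide":[0,0,40],"spin":0,"fingers":-0.5},
    {"slide":[-10,25,30],"spin":0,"fingers":-0.5},
    {"slide":[-10,40,0],"spin":0,"fingers":-0.5},
    {"slide":[-10,40,0],"spin":0,"fingers":-0.5},
    {"slide":[-10,40,0],"spin":0,"fingers":-0.5},
    {"slide":[-10,40,0],"spin":0,"fingers":-0.5},
    {"slide":[0,0,0],"spin":0,"fingers":-0.5}
  ]
}}

```text
time_s: 22.55
position: [433.1, -187.7, 194.4]
eef_rot: [-2.979, 0.992, 0.004]
ft_force: [-0.7, -0.2, 0.4]
opening: 0.747
grasp_force: 0.0
```

Run:
```python
from h import *
np.set_printoptions(precision=1,suppress=True)
print(manip.state()["position"])
i=manip.get_image("top"); cv2.imwrite("pics/top9.png",i); j=manip.get_image("scene"); cv2.imwrite("pics/scene9.png",j)
D=deck(); n=D[:,2]
def on(c,px,zz):
    o,v=ray(c,px); t=((O+n*zz-o)@n)/(v@n); return (o+v*t[:,None]-O)@D
# flow-plate colour: bluish grey bright; sample from the first picture
t0=cv2.imread("pics/top0.png"); print("flow rim colour",t0[195,264],t0[225,290])
for nm,im,ctr in(("top",i,dk([42,-1.6,24])),("scene",j,dk([42,-1.6,24]))):
    c=proj(nm,ctr)[0]; x,y=c.astype(int); b=im.astype(int)
    m=((b[...,0]-b[...,2]>10)&(b.max(2)>125)).astype(np.uint8); w=np.zeros_like(m); w[y-40:y+40,x-40:x+40]=1; m*=w
    m=cv2.morphologyEx(m,cv2.MORPH_CLOSE,np.ones((7,7)))
    cs=cv2.findContours(m,0,2)[0]; k=max(cs,key=cv2.contourArea); k=cv2.convexHull(k)
    q=cv2.approxPolyDP(k,4,True).reshape(-1,2); print(nm,"pred centre",c,"area",cv2.contourArea(k),"poly",q.tolist())
    print(on(nm,q,24)); print("exp corners",proj(nm,dk([(0,25.4,24),(0,-28.6,24),(84,-28.6,24),(84,25.4,24)])).tolist())
```

```text
[ 433.1 -187.7  194.4]
flow rim colour [192 183 178] [197 186 184]
top pred centre [362.6 215.6] area 3092.5 poly [[401, 212], [369, 254], [324, 224], [350, 189], [364, 183]]
[[ 89.9 -51.9  24. ]
 [ -8.4 -51.1  24. ]
 [-15.5  46.3  24. ]
 [ 67.2  43.8  24. ]
 [ 91.4  29.7  24. ]]
exp corners [[337.7579346457895, 224.46303225755614], [361.6436036840387, 242.79991811138387], [388.3319746443945, 206.50514180267345], [363.61650515298464, 187.8040848376066]]
scene pred centre [302.8 233.8] area 618.5 poly [[307, 219], [319, 246], [298, 248], [288, 224]]
[[ 82.1 -27.1  24. ]
 [  1.5 -26.5  24. ]
 [  5.8  23.6  24. ]
 [ 76.1  23.   24. ]]
exp corners [[298.106636346133, 250.16604793142312], [320.0531676587997, 246.3591309563985], [307.30842231601565, 218.3085722681494], [285.9145336727305, 221.54170224782516]]
```

Run:
```python
from h import *
np.set_printoptions(precision=1,suppress=True)
i=cv2.imread("pics/top9.png"); D=deck(); n=D[:,2]
def on(c,px,zz):
    o,v=ray(c,px); t=((O+n*zz-o)@n)/(v@n); return (o+v*t[:,None]-O)@D
G=lambda P:i[tuple(proj("top",dk(P))[0].round().astype(int)[::-1])]
print("profile along x at y=-1.6,z24:",[(x,int(G([x,-1.6,24]).mean())) for x in range(-14,100,3)])
for y in(-24,20): print("rim y",y,[(x,G([x,y,24]).tolist()) for x in(-9,-6,-3,0,3,6,42,78,81,84,87,90)])
print("across at x=42:",[(y,int(G([42,y,24]).mean())) for y in range(-39,40,2)])
b=i.astype(int); m=((b[...,0]-b[...,2]>8)&(b[...,1]-b[...,2]<12)&(b.max(2)>150)).astype(np.uint8)
w=np.zeros_like(m); w[175:255,325:400]=1; m=cv2.morphologyEx(m*w,cv2.MORPH_CLOSE,np.ones((5,5)))
k=max(cv2.findContours(m,0,2)[0],key=cv2.contourArea); r=cv2.minAreaRect(k); q=on("top",cv2.boxPoints(r),24); print(cv2.contourArea(k),q,q.mean(0))
```

```text
profile along x at y=-1.6,z24: [(-14, 127), (-11, 118), (-8, 175), (-5, 192), (-2, 109), (1, 90), (4, 169), (7, 168), (10, 171), (13, 101), (16, 47), (19, 94), (22, 128), (25, 98), (28, 72), (31, 127), (34, 99), (37, 73), (40, 128), (43, 97), (46, 66), (49, 33), (52, 100), (55, 69), (58, 40), (61, 76), (64, 54), (67, 51), (70, 164), (73, 130), (76, 170), (79, 95), (82, 137), (85, 175), (88, 101), (91, 194), (94, 213), (97, 200)]
rim y -24 [(-9, [128, 127, 112]), (-6, [125, 124, 108]), (-3, [107, 104, 95]), (0, [108, 105, 96]), (3, [166, 158, 154]), (6, [108, 100, 98]), (42, [177, 167, 165]), (78, [174, 166, 163]), (81, [171, 161, 158]), (84, [178, 168, 165]), (87, [135, 125, 123]), (90, [95, 95, 91])]
rim y 20 [(-9, [169, 169, 169]), (-6, [184, 185, 184]), (-3, [194, 194, 193]), (0, [102, 102, 101]), (3, [170, 161, 158]), (6, [172, 162, 159]), (42, [178, 168, 166]), (78, [181, 171, 168]), (81, [176, 166, 163]), (84, [182, 172, 170]), (87, [105, 99, 97]), (90, [105, 106, 105])]
across at x=42: [(-39, 123), (-37, 125), (-35, 126), (-33, 126), (-31, 118), (-29, 141), (-27, 169), (-25, 172), (-23, 156), (-21, 45), (-19, 162), (-17, 128), (-15, 73), (-13, 164), (-11, 31), (-9, 160), (-7, 65), (-5, 165), (-3, 47), (-1, 166), (1, 60), (3, 53), (5, 125), (7, 36), (9, 159), (11, 39), (13, 128), (15, 48), (17, 163), (19, 172), (21, 171), (23, 172), (25, 122), (27, 69), (29, 69), (31, 31), (33, 51), (35, 127), (37, 129), (39, 128)]
1240.5 [[  2.2  25.1  24. ]
 [ 85.6  23.3  24. ]
 [ 86.1 -29.   24. ]
 [  3.2 -28.7  24. ]] [44.3 -2.4 24. ]
```

The flow plate is at about deck (44, −2.4), square, with a length that fits a flat plate, so it is inside tolerance. I'll do one check that the cover and bystanders are unmoved, then hand in.

Run:
```python
from h import *
c=cv2.imread("pics/c7.png")[:,:396]; i=cv2.imread("pics/top9.png"); n=cv2.resize(i[150:270,300:420],None,fx=3.3,fy=3.3,interpolation=cv2.INTER_CUBIC)
d1=cv2.absdiff(c,n)[0:150,200:].mean()
t0=cv2.imread("pics/top0.png"); by=[cv2.absdiff(t0,i)[y-14:y+14,x-14:x+14].mean() for x,y in((313,295),(469,272),(184,289))]
print(d1,by)
if d1<12: print(manip.sign_off())
```

```text
5.138639455782313 [np.float64(3.6968537414965987), np.float64(14.930697278911564), np.float64(96.93367346938776)]
the job is handed in; nothing more can be done
None
```

The job is handed in at about 22.6 s, and no verdict came back. The cover stands open past its balance point. The end plate measured about (42, −2) mm on the deck against the backstop. The flow plate on top measured about (44, −2) mm: flat and square, roughly 2 mm off the backstop. The cover and the tube fitting looked unmoved in the last picture check; the same check was unclear for the tape roll and showed a large change at the tape reel, probably the arm in view.

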